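# Key the sample wheel onto its drive and latch it

### The job

The white sample wheel sits raised and turned wrong on its round drive base. Push its finger post round with a fingertip until the notch in the rim stands over the key on the base, press the hub until the wheel is fully down over the key, and then push the white tab of the sliding latch toward the wheel until the latch is fully home over the rim. Only push: do not lift the wheel, and leave the other things on the table alone.

Things in the scene. Friction and masses are not known exactly. Their poses are not given: they have to be found in the camera images.
- base: Round grey drive base fixed to the table, 176 mm across and 18 mm high; origin on its underside at the wheel's axis, z up. The key stands on its top on the -x side; on the +y side a 44 mm wide guide (to 132 mm from the axis, two side rails up to 32 mm high) carries the latch.
- key (a point): Top of the key, 66 mm from the axis on the base's -x side. The key is a plain steel rib lying along the radius, 58 to 84 mm from the axis, 8 mm wide, rounded top 28.5 mm above the table: its outer 14 mm show past the wheel's rim when seen from above.
- wheel: The white wheel, 140 mm across, 8 mm thick, origin at the centre of its underside, x toward its notch, z up. Raised, its underside is 30 mm above the table (seated 20 mm). It turns about the vertical axis without end either way, with light friction (0.06 N m), and stays where it is left. It goes down only with the notch over the key, within about 3 mm; else it stops on the key after 1.5 to 3 mm.
- notch (a point): Point in the wheel's notch, 66 mm from the axis, level with the wheel's upper face. The notch is the only one in the rim: 14 mm wide, 14 mm deep, open outward.
- post (a point): Centre of the top of the finger post on the wheel: an upright round aluminium peg, 14 mm in diameter (18 mm wide collar at its foot), 45 mm from the axis, straight across from the notch, 28 mm above the wheel's upper face (66 mm above the table while raised). Push it sideways, along the circle about the hub, to turn the wheel.
- hub (a point): Centre of the top of the grey round hub of the wheel, on the axis: flat, 44 mm across, 14 mm above the wheel's upper face (52 mm above the table while raised, 42 mm seated). Press here, straight down.
- depth (a joint): How far the wheel has been pressed down, m: 0 raised as found, 0.010 fully seated; negative means lifted. Stays where it is left; moving it takes about 6 N.
- latch (a joint): Travel of the latch toward the axis, m: about 0 open, 0.016 fully home over the rim. Moving it takes about 2 N; it stays where it is left. The raised wheel blocks it: it passes over the rim only when the wheel is seated.
- tab (a point): Centre of the top of the white latch tab, 30 mm wide (across the base's y) and 10 mm thick, 59.5 mm above the table, standing 25 mm above the steel slide (34.5 mm high). When open it is 96 mm from the axis on the base's +y side; push on its outer face, toward the axis (the base's -y direction), 16 mm.
- vial: Bystander: small brown-filled sample vial with a white cap, 23 mm wide, 46 mm high; origin at the centre of its underside. Leave alone.
- vial_pink: Bystander: small pink-filled sample vial with a white cap, 23 mm wide, 46 mm high; origin at the centre of its underside. Leave alone.
- bottle: Bystander: small white squeeze bottle, 35 mm wide, 66 mm high; origin at the centre of its underside. Leave alone.
- cassette: Bystander: white flat test cassette, 20 x 70 x 6 mm; origin at the centre of its underside. Leave alone.
- cup: Bystander: small white sample cup, 35 mm wide, 36 mm high; origin at the centre of its underside. Leave alone.
Things that resemble listed ones, but are neither listed nor needed, are in the scene too. What is shaped like the base but purple is not meant.

How it is judged:
On the way, in this order (a step that is already met when the one before it is completed fails the run):
1. the wheel is pressed down with its notch over the key (value of joint depth above 0.008 m and horizontal distance between notch and key below 0.007 m and value of joint latch below 0.008 m), for 0.1 s.
2. the latch is pushed home over the rim (value of joint latch above 0.013 m), for 0.2 s.
At the end, for the whole second after the job is handed in: The wheel is at least 8 of 10 mm down, its notch point within 7 mm (horizontally) of the key point, the latch at least 13 of 16 mm home, all at rest (value of joint depth above 0.008 m and horizontal distance between notch and key below 0.007 m and value of joint latch above 0.013 m and angular speed of wheel below 0.1 rad/s and velocity of joint latch below 0.005 m/s); the robot touches nothing.
It fails at once if the wheel is lifted more than 4 mm (value of joint depth below -0.004 m).
It fails at once if a bystander is moved more than 15 mm or tipped over (distance of any of vial, vial_pink, bottle, cassette, cup from where it was at the start of the episode above 0.015 m or angle between any of vial, vial_pink, bottle, cassette, cup's own z axis and vertical above 0.5 rad).
It also fails if it takes over 61 s, if anything falls off the work surface, if the arm or the gripper's body presses on something with over 40 N, if the wrist force passes 120 N, or if a joint passes its speed limit or range.

### The arm

A 6-joint arm with a two-finger parallel gripper is mounted at the origin on a cart in front of the work surface, level with it; the furniture and walls round the work are solid. World frame = base frame: x ahead of the robot, y to its left, z up, the work surface at z = 0. Lengths are in m, angles in rad, forces in N, time in s.
With the tool pointing down it reaches from about 0.375 to 0.9 m from the base axis. Payload 3.1 kg.
Tool frame: the origin (TCP) lies between the finger pads; the fingertips stand manip.nose_length ahead of it and the grasp point (between the pads) lies 5 mm behind it (manip.nose_length is the distance from the TCP to the fingertips, in m); z points along the fingers, y is the line along which they close (so a half turn about z gives the same grasp; the last joint's range is limited). The gripper opens to 85 mm and grips with 20 to 120 N. Pads are 22 mm wide; open, the fingers measure 114 mm over their backs; the gripper's body (76 mm by 85 mm) begins 54 mm behind the grasp point. The pads swing forward as they close: fully open they stand 13 mm farther back than shut.
Start: joints at [1.04, 0.527, 1.433, -0, 1.181, -0.178], TCP at [0.216, 0.586, 0.245] pointing down, gripper open.
Joint ranges: [-3.08, 3.08], [-0.75, 2.2], [0.22, 2.44], [-1.43, 4.57], [0, 2.65], [-2.85, 2.85]. Speed limits (rad/s): [2.79, 2.79, 3.14, 3.14, 3.14, 3.14].

### API

Orientations are given as a unit quaternion [x, y, z, w].
In Python, from station import monitor, eyes, job, manip gives the robot as it stands.
- The arm moves only by the shell command python3 -m pendant 'ROWS' [FORCE]. ROWS is JSON, a list that holds one entry, the list of rows, each a list of 7 numbers: the shift along the tool's x, y, z as a fraction of full scale, then the turn, a rotation vector about the tool's x, y, z as a fraction of full scale, then the opening, from 0 (shut) to 1 (fully open). A call has 1 to 20 rows; each row shifts and turns the commanded pose from where the row before left it, along the tool's axes as they then stand; what a row does not reach is not made up. Full scale, the value 1, is 800 mm for a shift and 0.12 rad for a turn. A row lasts 1/10 s, in which the tool goes at most 50 mm and 8.59 degrees, less where a joint would pass 70% of its speed; a pose out of reach is approached as far as the arm can. A call with a number of a shift or a turn outside -1 to 1 is refused whole. A call with a gripper value outside its range is refused whole. The fingers move at their own pace and stop on an object; FORCE is the grip in N (left out, the last holds). Time passes only in rows, so rows that do not move let the fingers close. It gives the time, the measured TCP pose, the force, the opening and the grip force at its end, in the units of the state.
- monitor.sense(): the state, without advancing time (a new reading comes with each control period).
- eyes.snapshot(name): name is "scene" or "side" or "wrist"; returns a dict with "pixels" (384x512x3 uint8, red, green, blue), "depth" (384x512 float32, m along the optical axis (not along the pixel's ray), 0 where there is no reading), "intrinsics" (3x3 intrinsics, pixels), "eye" and "attitude" of the camera in the world. Camera axes: x right, y down, z forward; pixel columns grow to the right and rows downward; lengths in m; the calibration is good to about 2 mm. A picture is of the moment at which its call begins.
- job.sign_off(): hands the job in; it is judged then, once.
The state is a dict: "t": time; "q": joint angles; "qd": joint speeds; "tau": joint torques, N m; "tcp_pos": TCP position; "tool_rot": TCP orientation; "force": force on the tool from outside, world axes, zero at the start; "ft_torque": the same for the moment, N m; "finger_gap": opening from 0.0 (shut) to 1.0 (fully open); "gripper_force": force on a finger pad.
Only numpy, scipy, OpenCV 4.12 (cv2) and the standard library are available. Lean on these libraries where they do the work, as an engineer would, in place of code of your own. Each camera call takes 0.05 s, during which the arm holds its last target. There are 200 camera calls.

## Working session

There is one attempt and no reset: what is moved stays moved. The work goes in short steps, Python scripts to look and compute and a shell command to move; the robot and the scene stay as the last step left them, time stands still between calls to the robot, and variables do not carry over. Pictures are saved under pics/ and viewed, at most 10 in all, crops included, and the job is handed in when it is done.

```bash
mkdir -p pics; ls; cat > h.py <<'E'
import numpy as np, cv2
from station import monitor, eyes, job, manip
from scipy.spatial.transform import Rotation as R
def rot(a):
    a=np.array(a,float); return a if a.shape==(3,3) else R.from_quat(a).as_matrix()
def plane(s,u,v,z):
    d=rot(s["attitude"])@np.linalg.inv(s["intrinsics"])@np.array([u,v,1.0]); e=np.array(s["eye"])
    return e+d*(z-e[2])/d[2]
def cloud(s):
    D=s["depth"]; v,u=np.indices(D.shape); K=np.array(s["intrinsics"])
    p=np.stack([(u-K[0,2])/K[0,0]*D,(v-K[1,2])/K[1,1]*D,D],-1)
    return p@rot(s["attitude"]).T+np.array(s["eye"])
E
python3 - <<'E'
from h import *
ims=[]
for n in("scene","side"):
    s=eyes.snapshot(n); cv2.imwrite(f"pics/{n}0.png",cv2.resize(s["pixels"][:,:,::-1],(768,576))); print(n,s["eye"],s["attitude"])
    np.save(f"{n}0.npy",s,allow_pickle=True)
print(manip.nose_length,monitor.sense())
E
```

```text
pics
scene [ 0.16168142 -0.57733644  0.54280838] [ 0.84455685 -0.23523409  0.11903888 -0.46606695]
side [0.32629535 0.79953643 0.47394636] [-0.12138843  0.85164242 -0.5061443   0.0615466 ]
0.014 {'t': 0.1, 'q': array([ 1.03949642e+00,  5.28393260e-01,  1.43375386e+00,  5.15753635e-06,
        1.18141066e+00, -1.78506803e-01]), 'qd': array([-0.00109941, -0.00141164, -0.00160151,  0.00069008, -0.00078536,
        0.00071489]), 'tau': array([ 4.60801730e-04, -4.43305743e+01, -1.78587699e+01, -1.72575747e-04,
        3.87918277e-03, -2.00082792e-05]), 'tcp_pos': array([0.21561205, 0.58598338, 0.24442559]), 'tool_rot': array([ 1.75484068e-01,  9.84481781e-01, -9.20498393e-04, -3.43675553e-04]), 'force': array([-0.3984531 , -0.10086954,  0.54784112]), 'ft_torque': array([-0.01586737, -0.03263649,  0.00595956]), 'gripper_force': 0.0, 'finger_gap': 1.0013115789668325}
```

View pics/scene0.png

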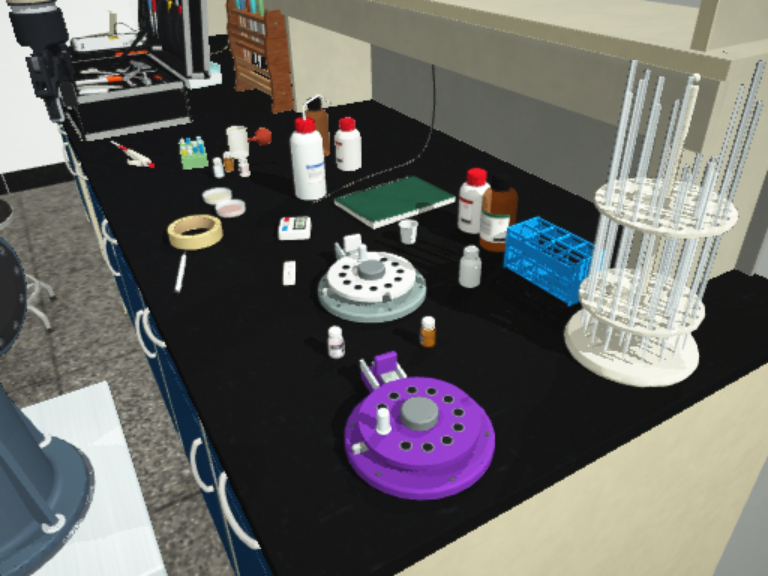

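View pics/side0.png

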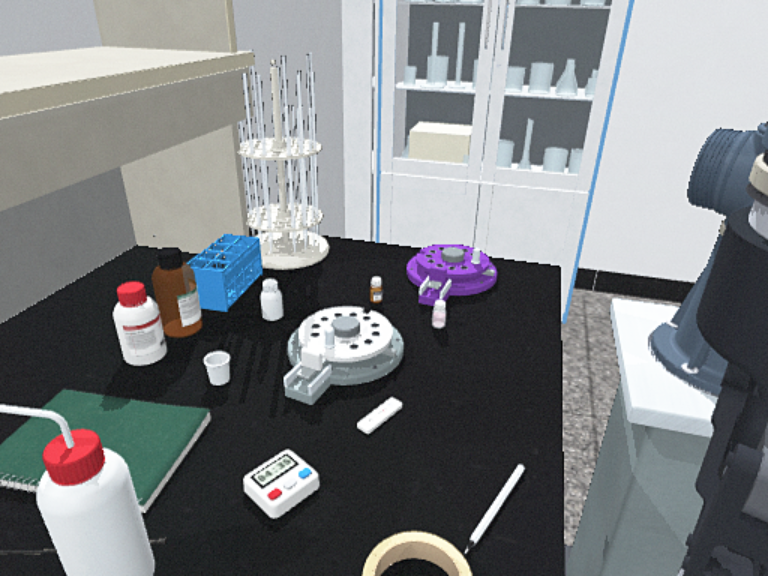

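Scene view: the white wheel on the grey base is at about (371,278), with its hub at (371,268) and the latch at (350,243). The lookalike is the purple base at (420,435). In the side view the white wheel's hub is at (345,326) and the purple one is at (452,255). I choose the white wheel on the grey base and check it in a close crop.

```bash
python3 - <<'E'
from h import *
out=[]
for n,(u,v) in(("scene",(371,270)),("side",(345,345))):
    s=np.load(f"{n}0.npy",allow_pickle=True).item(); u=int(u/1.5);v=int(v/1.5)
    c=s["pixels"][v-48:v+48,u-48:u+48,::-1]; print(n,u-48,v-48)
    out.append(cv2.resize(c,(390,390),interpolation=cv2.INTER_CUBIC))
    P=cloud(s); print(P[v,u])
cv2.imwrite("pics/crop0.png",np.hstack(out))
E
```

```text
scene 199 132
[0.55041259 0.13743349 0.05143562]
side 182 182
[0.54516768 0.19049601 0.03748598]
```

View pics/crop0.png

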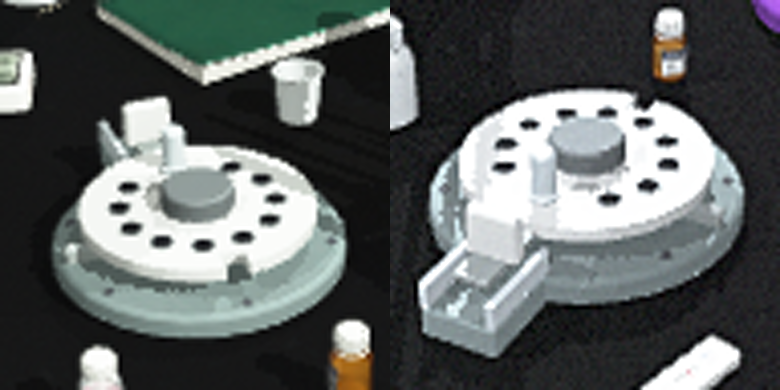

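The crop shows the white wheel with its hub at left crop (198,178), post at (172,130), notch at (240,265), latch tab at (146,103) and key at (70,255). The choice is confirmed.

```bash
python3 - <<'E'
from h import *
k=96/390
pts={"scene":{"hub":(198,180,.052),"post":(172,128,.066),"tab":(146,102,.0595),"notch":(240,263,.038),"key":(70,253,.026)},
"side":{"hub":(589,133,.052),"post":(543,148,.066),"tab":(498,205,.0595),"notch":(643,105,.038)}}
o={"scene":(199,132,0),"side":(182,182,390)}
for n in pts:
    s=np.load(f"{n}0.npy",allow_pickle=True).item()
    for q,(u,v,z) in pts[n].items(): print(n,q,plane(s,o[n][0]+(u-o[n][2])*k,o[n][1]+v*k,z).round(4))
    P=cloud(s); c=np.array([.55,.14])
    r=np.hypot(*(P[...,:2]-c).transpose(2,0,1))
    m=(r<.04)&(abs(P[...,2]-.052)<.004); h=P[m]; print("hub top n",m.sum(),cv2.minEnclosingCircle(h[:,:2].astype(np.float32)),h[:,2].mean())
    m=(r<.09)&(abs(P[...,2]-.038)<.004); print("rim",m.sum(),cv2.minEnclosingCircle(P[m][:,:2].astype(np.float32)))
    m=(P[...,2]>.06)&(r<.08);print("post top",P[m].mean(0) if m.any() else 0)
    # bystanders / tall things near
    m=(P[...,2]>.03)&(P[...,2]<.2)&(r>.1)&(r<.25)
    q=np.unique((P[m][:,:2]/.02).round().astype(int),axis=0)*.02; print([tuple(x) for x in q.round(2).tolist()])
E
```

```text
scene hub [0.5598 0.1504 0.052 ]
scene post [0.5655 0.191  0.066 ]
scene tab [0.5735 0.2396 0.0595]
scene notch [0.5462 0.0804 0.038 ]
scene key [0.4781 0.1568 0.026 ]
hub top n 144 ((0.558505117893219, 0.14713448286056519), 0.0235283225774765) 0.051000539806779814
rim 1244 ((0.558998703956604, 0.15266068279743195), 0.0748092457652092)
post top [0.56505008 0.19185106 0.06371855]
[(0.42, 0.02), (0.42, 0.04), (0.44, -0.08), (0.44, -0.06), (0.44, -0.04), (0.44, -0.02), (0.44, 0.02), (0.44, 0.04), (0.46, -0.1), (0.46, -0.08), (0.46, -0.06), (0.46, -0.04), (0.48, -0.1), (0.48, -0.08), (0.48, -0.06), (0.48, -0.02), (0.54, -0.02), (0.54, 0.0), (0.56, -0.02), (0.56, 0.0), (0.56, 0.24), (0.56, 0.26), (0.56, 0.28), (0.58, 0.24), (0.68, 0.26), (0.68, 0.28), (0.7, 0.08), (0.7, 0.1), (0.7, 0.26), (0.7, 0.28), (0.72, 0.08), (0.72, 0.1), (0.72, 0.26), (0.72, 0.28), (0.78, 0.06), (0.78, 0.08), (0.78, 0.1), (0.8, 0.08), (0.8, 0.1), (0.8, 0.16), (0.8, 0.18)]
side hub [0.5556 0.1532 0.052 ]
side post [0.5659 0.1957 0.066 ]
side tab [0.5723 0.2422 0.0595]
side notch [0.5433 0.093  0.038 ]
hub top n 167 
[... 152 characters left out ...]
7432)
post top [0.56582506 0.19870881 0.06393269]
[(0.42, 0.04), (0.44, -0.08), (0.44, -0.06), (0.44, -0.04), (0.44, -0.02), (0.44, 0.02), (0.44, 0.04), (0.44, 0.06), (0.46, -0.06), (0.46, -0.04), (0.48, -0.1), (0.48, -0.08), (0.48, -0.06), (0.48, -0.04), (0.48, -0.02), (0.5, -0.1), (0.54, 0.0), (0.56, -0.02), (0.56, 0.0), (0.56, 0.24), (0.56, 0.26), (0.56, 0.28), (0.58, 0.24), (0.58, 0.26), (0.58, 0.28), (0.6, 0.24), (0.6, 0.26), (0.6, 0.28), (0.68, 0.26), (0.68, 0.28), (0.7, 0.08), (0.7, 0.1), (0.7, 0.12), (0.7, 0.26), (0.7, 0.28), (0.72, 0.08), (0.72, 0.1), (0.72, 0.12), (0.72, 0.26), (0.72, 0.28), (0.78, 0.06), (0.78, 0.08), (0.78, 0.1), (0.8, 0.08), (0.8, 0.1), (0.8, 0.16), (0.8, 0.18)]
```

```bash
python3 - <<'E'
from h import *
a=np.array([.216,.586]);b=np.array([.53,.14])
for n in("scene","side"):
    P=cloud(np.load(f"{n}0.npy",allow_pickle=True).item()).reshape(-1,3)
    t=np.clip((P[:,:2]-a)@(b-a)/((b-a)@(b-a)),0,1); d=np.linalg.norm(P[:,:2]-a-t[:,None]*(b-a),axis=1)
    m=(P[:,2]>.1)&(P[:,2]<.5)&(d<.18)&(t>.15); print(n,m.sum(),(P[m].min(0),P[m].max(0),d[m].min()) if m.any() else 0)
E
python3 -m pendant '[[[-0.035,-0.0242,-0.003,0,0,0,0],[-0.035,-0.0242,-0.003,0,0,0,0],[-0.035,-0.0242,-0.003,0,0,0,0],[-0.035,-0.0242,-0.003,0,0,0,0]]]'
```

```text
scene 0 0
side 0 0
t: 0.5
tcp_pos: [0.2945, 0.4738, 0.2545]
tool_rot: [0.175, 0.985, -0.0, -0.0]
force: [0.0, 0.5, -0.2]
finger_gap: 0.331
gripper_force: 0.0
```

Path clear; I continue over the wheel.

```bash
python3 -m pendant '[[[-0.035,-0.0242,-0.003,0,0,0,0],[-0.035,-0.0242,-0.003,0,0,0,0],[-0.035,-0.0242,-0.003,0,0,0,0],[-0.035,-0.0242,-0.003,0,0,0,0],[-0.035,-0.0242,-0.003,0,0,0,0],[-0.035,-0.0242,-0.003,0,0,0,0],[-0.035,-0.0242,-0.003,0,0,0,0],[-0.035,-0.0242,-0.003,0,0,0,0],[-0.035,-0.0242,-0.003,0,0,0,0],[-0.035,-0.0242,-0.003,0,0,0,0],[0,0,0,0,0,0,0]]]'
python3 - <<'E'
from h import *
s=eyes.snapshot("wrist"); np.save("wrist1.npy",s,allow_pickle=True); print(s["eye"])
cv2.imwrite("pics/wrist1.png",cv2.resize(s["pixels"][:,:,::-1],(768,576)))
E
```

```text
t: 1.6
tcp_pos: [0.4929, 0.1937, 0.279]
tool_rot: [0.178, 0.984, -0.0, 0.001]
force: [0.2, 1.0, -0.4]
finger_gap: 0.001
gripper_force: 0.0
[0.41196077 0.22433153 0.40762532]
```

View pics/wrist1.png

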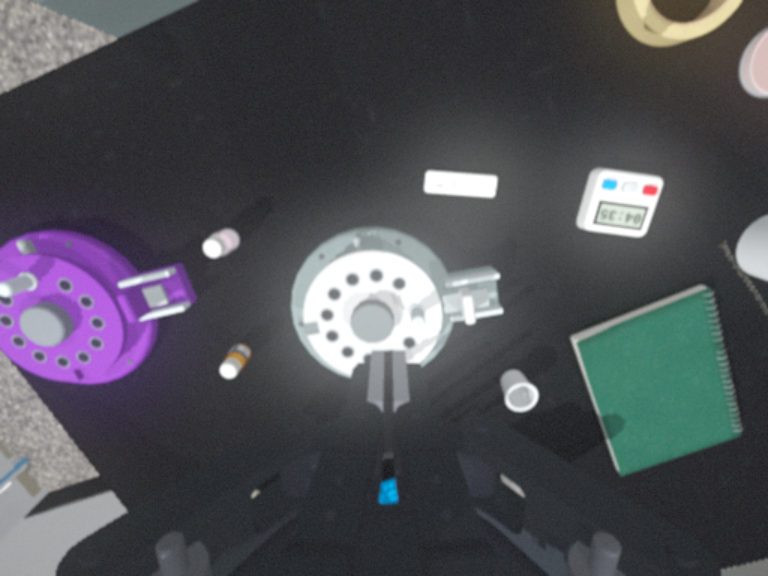

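The view from above shows the hub at (373,320), notch at (308,328), post near (420,315), key near (362,240), the white tab at (468,308) and the guide's outer rails at (470–500, 275–315).

```bash
python3 - <<'E'
from h import *
s=np.load("wrist1.npy",allow_pickle=True).item()
for q,u,v,z in(("hub",373,320,.052),("notch",309,328,.038),("railA",494,270,.032),("railB",502,313,.032),("tab",468,306,.0595),("key",360,238,.0285)): print(q,plane(s,u/1.5,v/1.5,z).round(4))
P=cloud(s); c=np.array([.558,.152]); r=np.hypot(P[...,0]-c[0],P[...,1]-c[1])
for nm,m in(("hub",(r<.03)&(abs(P[...,2]-.052)<.004)),("rim",(r<.078)&(abs(P[...,2]-.038)<.004)),("base",(r<.1)&(abs(P[...,2]-.018)<.004)),("key",(r<.095)&(r>.07)&(abs(P[...,2]-.0275)<.004)&(P[...,0]<.52)),("tab",(r>.07)&(r<.12)&(P[...,2]>.05)&(P[...,2]<.07)),("post",(r>.03)&(r<.06)&(P[...,2]>.058)&(P[...,2]<.075)&(P[...,1]>.17))):
    q=P[m]; print(nm,len(q)); 
    if len(q): print(q.mean(0).round(4),cv2.minEnclosingCircle(q[:,:2].astype(np.float32)))
b=s["pixels"][130:270,180:345,::-1]; cv2.imwrite("pics/c1.png",cv2.resize(b,(792,600)[:2] if 0 else (707,600),interpolation=cv2.INTER_CUBIC))
E
```

```text
hub [0.5536 0.1559 0.052 ]
notch [0.5447 0.0886 0.038 ]
railA [0.5532 0.2833 0.032 ]
railB [0.6005 0.2787 0.032 ]
tab [0.5685 0.2466 0.0595]
key [0.4778 0.1708 0.0285]
hub 629
[0.5563 0.1534 0.0521] ((0.5574918985366821, 0.1526983678340912), 0.02202220819890499)
rim 4768
[0.5465 0.1554 0.0385] ((0.5582435131072998, 0.1560535579919815), 0.07375930994749069)
base 2299
[0.5232 0.1621 0.0181] ((0.5570954084396362, 0.1586596816778183), 0.093143530189991)
key 66
[0.4843 0.1667 0.0283] ((0.5031145811080933, 0.17035138607025146), 0.039963506162166595)
tab 153
[0.5712 0.2458 0.0584] ((0.5727529525756836, 0.24615523219108582), 0.014705885201692581)
post 85
[0.5643 0.1972 0.0648] ((0.5661137700080872, 0.19705559313297272), 0.0067736427299678326)
```

View pics/c1.png

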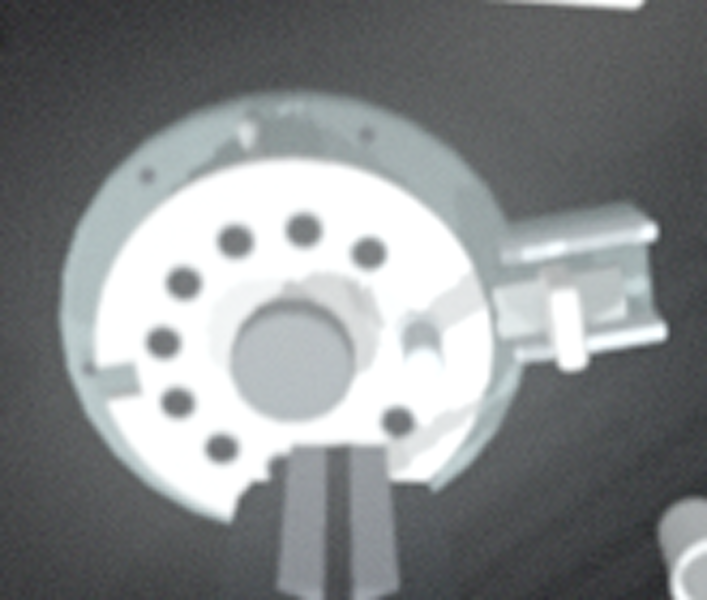

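```bash
python3 -m pendant '[[[0,0,0,0,0,-0.69,0],[0,0,0,0,0,-0.69,0],[-0.0067,0.0028,0.033,0,0,0,0],[-0.0067,0.0028,0.033,0,0,0,0],[-0.0067,0.0028,0.033,0,0,0,0],[-0.0067,0.0028,0.033,0,0,0,0],[-0.0067,0.0028,0.033,0,0,0,0],[-0.0067,0.0028,0.033,0,0,0,0],[-0.0067,0.0028,0.033,0,0,0,0],[-0.0067,0.0028,0.033,0,0,0,0],[0,0,0,0,0,0,0],[0,0,0,0,0,0,0]]]'
```

```text
t: 2.85
tcp_pos: [0.5344, 0.207, 0.0674]
tool_rot: [0.093, 0.996, -0.0, -0.001]
force: [0.0, 0.8, -0.6]
finger_gap: 0.0
gripper_force: 0.0
```

```bash
python3 -m pendant '[[[-0.0055,-0.0012,0.0015,0,0,0,0],[-0.0055,-0.0012,0,0,0,0,0],[-0.0055,-0.0012,0,0,0,0,0],[-0.00344,0.00135,0,0,0,0.5,0],[-0.00344,0.00135,0,0,0,0.5,0],[-0.00344,0.00135,0,0,0,0.5,0],[-0.00344,0.00135,0,0,0,0.5,0],[-0.00344,0.00135,0,0,0,0.5,0],[-0.00344,0.00135,0,0,0,0.5,0],[-0.00344,0.00135,0,0,0,0.5,0],[-0.00344,0.00135,0,0,0,0.5,0],[-0.00344,0.00135,0,0,0,0.5,0],[-0.00344,0.00135,0,0,0,0.5,0],[0,0,0,0,0,0,0]]]'
python3 - <<'E'
from h import *
st=monitor.sense(); M=rot(st["tool_rot"]); print((M.T@(st["tcp_pos"]-np.array([.5575,.1535,0])))[:2], np.degrees(np.arctan2(M[1,1],M[0,1])))
P=cloud(eyes.snapshot("side")); r=np.hypot(P[...,0]-.5575,P[...,1]-.1535)
m=(r>.03)&(r<.06)&(P[...,2]>.058)&(P[...,2]<.068); print(m.sum(),np.median(P[m],0))
E
```

```text
t: 4.25
tcp_pos: [0.5776, 0.1984, 0.0673]
tool_rot: [0.384, 0.923, 0.0, 0.0]
force: [-0.4, 0.8, 0.7]
finger_gap: 0.001
gripper_force: 0.2
[0.01763677 0.04598814] 44.8690989889613
38 [0.56932885 0.20587484 0.06277394]
```

```bash
python3 -m pendant '[[[-0.0035,0.0012,0,0,0,0.5,0],[-0.0035,0.0012,0,0,0,0.5,0],[-0.0035,0.0012,0,0,0,0.5,0],[-0.0035,0.0012,0,0,0,0.5,0],[-0.0035,0.0012,0,0,0,0.5,0],[-0.0035,0.0012,0,0,0,0.5,0],[-0.0035,0.0012,0,0,0,0.5,0],[-0.0035,0.0012,0,0,0,0.5,0],[-0.0035,0.0012,0,0,0,0.5,0],[-0.0035,0.0012,0,0,0,0.5,0],[-0.0035,0.0012,0,0,0,0.5,0],[-0.0035,0.0012,0,0,0,0.5,0],[-0.0035,0.0012,0,0,0,0.5,0],[-0.0035,0.0012,0,0,0,0.5,0],[-0.0035,0.0012,0,0,0,0.5,0],[0,0,0,0,0,0,0]]]'
python3 - <<'E'
from h import *
st=monitor.sense(); M=rot(st["tool_rot"]); print((M.T@(st["tcp_pos"]-np.array([.5575,.1535,0])))[:2], np.degrees(np.arctan2(M[1,1],M[0,1])))
im=[]
for n,u,v in(("scene",247,180),("side",230,230)):
    s=eyes.snapshot(n); np.save(n+"2.npy",s,allow_pickle=True); im.append(cv2.resize(s["pixels"][v-48:v+48,u-48:u+48,::-1],(390,390),interpolation=cv2.INTER_CUBIC))
cv2.imwrite("pics/c2.png",np.hstack(im))
E
```

```text
t: 5.9
tcp_pos: [0.6059, 0.1655, 0.0671]
tool_rot: [0.747, 0.665, 0.001, 0.001]
force: [1.4, 0.7, 0.2]
finger_gap: 0.001
gripper_force: 0.6
[0.01760052 0.04683375] -6.6430937505885375
```

View pics/c2.png

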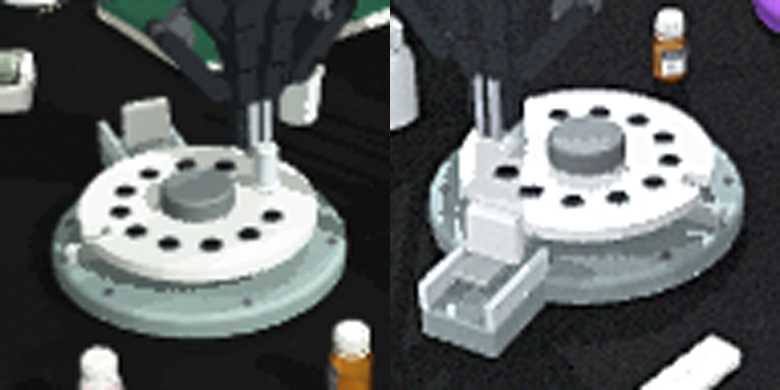

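```bash
python3 -m pendant '[[[-0.0012,0.0002,0,0,0,0.15,0],[-0.0012,0.0002,0,0,0,0.15,0],[0,0,0,0,0,0,0],[0,0,0,0,0,0,0],[0.006,0,0,0,0,0,0],[0.006,0,-0.02,0,0,0,0],[0,0,-0.05,0,0,0,0],[-0.025,0,-0.05,0,0,0,0],[-0.025,0,-0.05,0,0,0,0],[-0.025,0,-0.05,0,0,0,0],[0,0,0,0,0,0,0],[0,0,0,0,0,0,0]]]'
python3 - <<'E'
from h import *
s=eyes.snapshot("wrist"); np.save("wrist3.npy",s,allow_pickle=True); print(s["eye"])
cv2.imwrite("pics/wrist3.png",cv2.resize(s["pixels"][:,:,::-1],(768,576)))
P=cloud(s); r=np.hypot(P[...,0]-.5575,P[...,1]-.1535)
for nm,m in(("hub",(r<.03)&(abs(P[...,2]-.052)<.004)),("post",(r>.03)&(r<.06)&(P[...,2]>.058)&(P[...,2]<.072)),("key",(r<.095)&(r>.073)&(abs(P[...,2]-.0275)<.004)&(P[...,0]<.52)),("tab",(r>.07)&(r<.12)&(P[...,2]>.05)&(P[...,2]<.07))):
    q=P[m]; print(nm,len(q))
    if len(q): print(np.median(q,0).round(4),cv2.minEnclosingCircle(q[:,:2].astype(np.float32)))
E
```

```text
t: 7.2
tcp_pos: [0.5967, 0.1135, 0.2434]
tool_rot: [0.759, 0.651, 0.0, 0.0]
force: [-0.2, 0.5, -1.3]
finger_gap: 0.001
gripper_force: 0.0
[0.60770659 0.19782458 0.37219679]
hub 1000
[0.5579 0.1531 0.0523] ((0.5575030446052551, 0.1522037386894226), 0.021926451474428177)
post 115
[0.602  0.1473 0.0662] ((0.6020063161849976, 0.14645050466060638), 0.007015667390078306)
key 42
[0.4808 0.1657 0.0283] ((0.47997450828552246, 0.1662948876619339), 0.005364849232137203)
tab 303
[0.5736 0.2447 0.0593] ((0.5732609629631042, 0.24536235630512238), 0.014954420737922192)
```

View pics/wrist3.png

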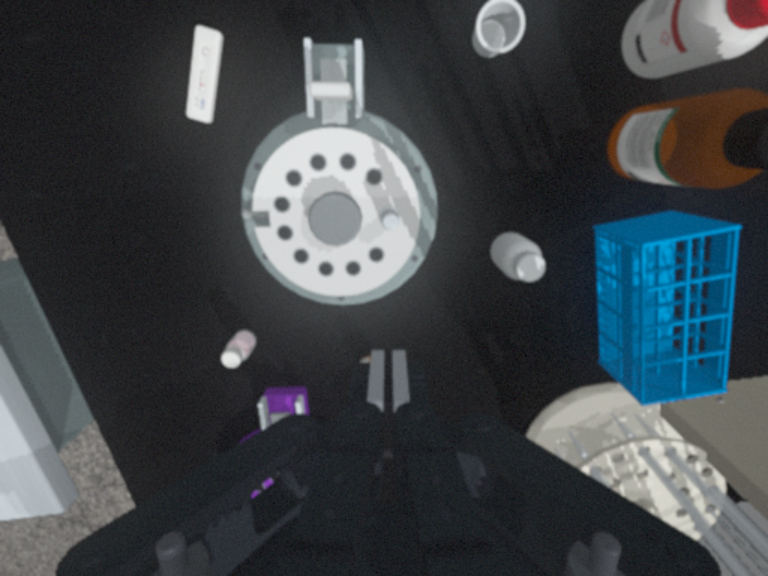

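The view shows the notch at (262,217) against the key at (252,216), post top at (390,219) and hub at (334,217). By the numbers the notch stands about 2.5° short of the key, so I give it another 2 mm push.

```bash
python3 -m pendant '[[[0.0257,0,0,0,0,0.18,0],[0.0257,0,0,0,0,0,0],[0.0257,0,0.01,0,0,0,0],[0,0,0.035,0,0,0,0],[0,0,0.035,0,0,0,0],[0,0,0.035,0,0,0,0],[0,0,0.035,0,0,0,0],[0,0,0.035,0,0,0,0],[0,0,0.035,0,0,0,0],[0,0,0,0,0,0,0],[0,0,0,0,0,0,0]]]'
```

```text
t: 8.35
tcp_pos: [0.6056, 0.1751, 0.0647]
tool_rot: [0.766, 0.643, -0.002, -0.001]
force: [0.2, 0.6, 0.2]
finger_gap: 0.003
gripper_force: 0.0
```

```bash
python3 -m pendant '[[[-0.0058,0,0,0,0,0,0],[-0.0058,0,0,0,0,0,0],[-0.0058,0,0,0,0,0,0],[0,0,0,0,0,0,0],[0,0,0,0,0,0,0]]]'
python3 - <<'E'
from h import *
P=cloud(eyes.snapshot("scene")); r=np.hypot(P[...,0]-.5575,P[...,1]-.1525)
Q=cloud(np.load("scene2.npy",allow_pickle=True).item())
for X in(P,Q):
  m=(r>.03)&(r<.06)&(X[...,2]>.06)&(X[...,2]<.068)&(X[...,1]<.16)&(X[...,0]>.57); print(m.sum(),np.median(X[m],0) if m.any() else 0)
E
```

```text
t: 8.85
tcp_pos: [0.6049, 0.1606, 0.0672]
tool_rot: [0.766, 0.643, 0.0, 0.0]
force: [-1.1, -0.2, -0.5]
finger_gap: 0.002
gripper_force: 0.0
49 [0.59944759 0.14827155 0.06483828]
42 [0.60148398 0.15299217 0.06415417]
```

```bash
python3 -m pendant '[[[0.0065,0,0,0,0,0,0],[0.0065,0,0,0,0,0,0],[0,0,-0.05,0,0,0,0],[0,0,-0.05,0,0,0,0],[0,-0.0286,-0.05,0,0,0,0],[-0.0325,-0.0286,-0.02,0,0,0,0],[0,0,0,0,0,0,0],[0,0,0,0,0,0,0]]]'
python3 - <<'E'
from h import *
s=eyes.snapshot("wrist")
P=cloud(s); r=np.hypot(P[...,0]-.5575,P[...,1]-.1525)
for nm,m in(("hub",(r<.03)&(abs(P[...,2]-.052)<.004)),("post",(r>.03)&(r<.06)&(P[...,2]>.058)&(P[...,2]<.072)),("key",(r<.095)&(r>.073)&(abs(P[...,2]-.0275)<.004)&(P[...,0]<.52)),("tab",(r>.07)&(r<.12)&(P[...,2]>.05)&(P[...,2]<.07))):
    q=P[m]
    if len(q): c=np.array(cv2.minEnclosingCircle(q[:,:2].astype(np.float32))[0]);print(nm,len(q),np.median(q,0).round(4),c,np.degrees(np.arctan2(c[1]-.1525,c[0]-.5575)))
cv2.imwrite("pics/wrist4.png",s["pixels"][:,:,::-1])
E
```

```text
t: 9.7
tcp_pos: [0.5569, 0.1539, 0.2031]
tool_rot: [0.766, 0.643, 0.001, 0.0]
force: [0.0, 0.9, -0.5]
finger_gap: 0.001
gripper_force: 0.0
hub 1146 [0.5576 0.1537 0.0523] [0.55753905 0.15239991] -68.6884147538771
post 149 [0.6008 0.1444 0.0658] [0.6012947  0.14311074] -12.100617167833512
key 58 [0.4809 0.1663 0.0281] [0.48053098 0.16560915] 170.33428992982374
tab 327 [0.573  0.2454 0.0594] [0.57287663 0.24536113] 80.59785540245014
```

View pics/wrist4.png

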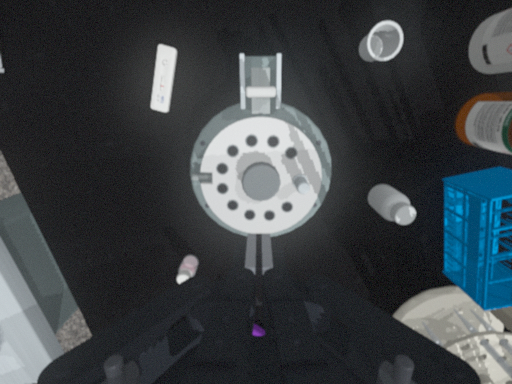

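The notch is at (206,178), the key at (195,178), the hub at (261,181) and the post at (302,185). They are nearly aligned, so I measure the notch gap directly.

```bash
python3 - <<'E'
from h import *
s=eyes.snapshot("wrist"); P=cloud(s); c=np.array([.5575,.1525])
r=np.hypot(P[...,0]-c[0],P[...,1]-c[1]); a=np.degrees(np.arctan2(P[...,1]-c[1],P[...,0]-c[0]))%360
# white-vs-dark along arc on plane z=.038 at r 62..67, and key arc at r 76..82 on z=.0285
K=np.array(s["intrinsics"]); A=rot(s["attitude"]); g=cv2.cvtColor(s["pixels"],cv2.COLOR_RGB2GRAY).astype(np.float32)
for z,rs in((.038,(.060,.063,.066)),(.0285,(.075,.078,.081))):
    t=np.arange(156,186,1.0); I=0
    for q in rs:
        p=np.stack([c[0]+q*np.cos(np.radians(t)),c[1]+q*np.sin(np.radians(t)),0*t+z],1)
        d=(p-s["eye"])@A; uv=(d@K.T); uv=(uv[:,:2]/uv[:,2:]).astype(np.float32)
        I=I+cv2.remap(g,uv[:,0][None],uv[:,1][None],cv2.INTER_LINEAR)[0]/3
    print(z,dict(zip(t.astype(int).tolist(),I.astype(int).tolist())))
E
```

```text
0.038 {156: 214, 157: 214, 158: 214, 159: 214, 160: 212, 161: 201, 162: 168, 163: 127, 164: 117, 165: 126, 166: 134, 167: 136, 168: 130, 169: 123, 170: 117, 171: 117, 172: 126, 173: 146, 174: 172, 175: 196, 176: 211, 177: 214, 178: 214, 179: 213, 180: 213, 181: 214, 182: 214, 183: 214, 184: 214, 185: 214}
0.0285 {156: 138, 157: 122, 158: 114, 159: 115, 160: 119, 161: 116, 162: 111, 163: 111, 164: 110, 165: 107, 166: 110, 167: 118, 168: 132, 169: 148, 170: 159, 171: 161, 172: 153, 173: 141, 174: 142, 175: 146, 176: 149, 177: 147, 178: 143, 179: 141, 180: 141, 181: 142, 182: 142, 183: 140, 184: 141, 185: 142}
```

```bash
python3 -m pendant '[[[-0.0195,0.0286,0,0,0,0,0],[-0.0195,0.0286,0,0,0,0,0],[0,0,0.034,0,0,0,0],[0,0,0.034,0,0,0,0],[0,0,0.034,0,0,0,0],[0,0,0.034,0,0,0,0],[0,0,0.034,0,0,0,0],[0,0,0,0,0,0,0],[0,0,0,0,0,0,0]]]'
```

```text
t: 10.7
tcp_pos: [0.5966, 0.1151, 0.0653]
tool_rot: [0.766, 0.643, -0.001, -0.001]
force: [0.0, 0.8, 1.2]
finger_gap: -0.001
gripper_force: 0.0
```

```bash
python3 -m pendant '[[[0.0051,0,0,0,0,0,0],[0.0051,0,0,0,0,0,0],[0.0051,0,0,0,0,0,0],[0,0,0,0,0,0,0],[0,0,0,0,0,0,0]]]'; python3 -m pendant '[[[-0.0075,0,0,0,0,0,0],[-0.0075,0,0,0,0,0,0],[0,0,-0.05,0,0,0,0],[0,0,-0.05,0,0,0,0],[0.0195,-0.0286,-0.05,0,0,0,0],[0.0195,-0.0286,-0.02,0,0,0,0],[0,0,0,0,0,0,0],[0,0,0,0,0,0,0]]]'
python3 - <<'E'
from h import *
s=eyes.snapshot("wrist"); P=cloud(s); c=np.array([.5575,.1525])
K=np.array(s["intrinsics"]); A=rot(s["attitude"]); g=cv2.cvtColor(s["pixels"],cv2.COLOR_RGB2GRAY).astype(np.float32)
for z,rs in((.038,(.060,.063,.066)),(.0285,(.075,.078,.081))):
    t=np.arange(158,182,1.0); I=0
    for q in rs:
        p=np.stack([c[0]+q*np.cos(np.radians(t)),c[1]+q*np.sin(np.radians(t)),0*t+z],1)
        d=(p-s["eye"])@A; uv=(d@K.T); uv=(uv[:,:2]/uv[:,2:]).astype(np.float32)
        I=I+cv2.remap(g,uv[:,0][None],uv[:,1][None],cv2.INTER_LINEAR)[0]/3
    print(z,dict(zip(t.astype(int).tolist(),I.astype(int).tolist())))
E
```

```text
t: 11.2
tcp_pos: [0.5989, 0.1273, 0.0671]
tool_rot: [0.766, 0.643, 0.0, 0.0]
force: [0.4, -1.1, 1.3]
finger_gap: 0.0
gripper_force: 0.0
t: 12.0
tcp_pos: [0.5568, 0.1535, 0.2029]
tool_rot: [0.766, 0.643, 0.0, 0.0]
force: [0.4, 0.0, -0.5]
finger_gap: 0.0
gripper_force: 0.0
0.038 {158: 213, 159: 213, 160: 213, 161: 214, 162: 213, 163: 213, 164: 206, 165: 187, 166: 156, 167: 131, 168: 124, 169: 120, 170: 115, 171: 108, 172: 108, 173: 109, 174: 110, 175: 117, 176: 132, 177: 156, 178: 184, 179: 204, 180: 212, 181: 214}
0.0285 {158: 144, 159: 140, 160: 130, 161: 117, 162: 110, 163: 109, 164: 105, 165: 104, 166: 106, 167: 116, 168: 129, 169: 146, 170: 159, 171: 164, 172: 157, 173: 145, 174: 143, 175: 148, 176: 151, 177: 151, 178: 151, 179: 151, 180: 148, 181: 145}
```

Notch and key are now within about 1°, so I press the hub.

```bash
python3 -m pendant '[[[0,0,0.032,0,0,0,0],[0,0,0.032,0,0,0,0],[0,0,0.032,0,0,0,0],[0,0,0.032,0,0,0,0],[0,0,0.032,0,0,0,0],[0,0,0.004,0,0,0,0],[0,0,0,0,0,0,0]]]';python3 -m pendant '[[[0,0,0.003,0,0,0,0],[0,0,0.003,0,0,0,0],[0,0,0.003,0,0,0,0],[0,0,0.003,0,0,0,0],[0,0,0,0,0,0,0]]]'
```

```text
t: 12.75
tcp_pos: [0.5566, 0.1529, 0.0697]
tool_rot: [0.766, 0.643, -0.001, -0.001]
force: [-0.4, 0.3, 0.6]
finger_gap: 0.004
gripper_force: 0.0
t: 13.25
tcp_pos: [0.5579, 0.1538, 0.0625]
tool_rot: [0.766, 0.643, 0.001, 0.001]
force: [-0.2, -0.1, 4.4]
finger_gap: -0.003
gripper_force: 2.1
```

```bash
python3 -m pendant '[[[0,0,0.003,0,0,0,0],[0,0,0.003,0,0,0,0],[0,0,0.003,0,0,0,0],[0,0,0,0,0,0,0],[0,0,0,0,0,0,0]]]';python3 -m pendant '[[[0,0,0.002,0,0,0,0],[0,0,0.002,0,0,0,0],[0,0,0,0,0,0,0]]]'
```

```text
t: 13.75
tcp_pos: [0.5579, 0.1538, 0.0559]
tool_rot: [0.766, 0.643, 0.001, 0.001]
force: [-0.5, -1.5, 12.9]
finger_gap: 0.004
gripper_force: 6.1
t: 14.05
tcp_pos: [0.5581, 0.1539, 0.0556]
tool_rot: [0.766, 0.643, 0.001, 0.001]
force: [-4.7, -1.8, 31.1]
finger_gap: 0.002
gripper_force: 15.5
```

```bash
python3 -m pendant '[[[0,0,-0.03,0,0,0,0],[0,0,-0.05,0,0,0,0],[0.0395,0,0,0,0,0,0],[0.0395,0,0,0,0,0,0],[0.0395,0,0,0,0,0,0],[0.0395,0,0,0,0,0,0],[0,0,0,0,0,0,0],[0,0,0,0,0,0,0]]]'
python3 - <<'E'
from h import *
st=monitor.sense(); print(st["tcp_pos"])
for n in("scene","side"):
    P=cloud(eyes.snapshot(n)); r=np.hypot(P[...,0]-.5575,P[...,1]-.1525)
    for nm,m in(("hub",(r<.018)&(P[...,2]>.03)&(P[...,2]<.07)),("tab",(r>.07)&(r<.12)&(P[...,2]>.053)&(P[...,2]<.065))):print(n,nm,m.sum(),np.median(P[m],0).round(4) if m.any() else 0)
E
```

```text
t: 14.85
tcp_pos: [0.5777, 0.2786, 0.1142]
tool_rot: [0.765, 0.644, -0.001, -0.0]
force: [-1.1, -0.6, 0.5]
finger_gap: 0.002
gripper_force: 0.0
[0.57772104 0.27861192 0.11417717]
scene hub 87 [0.5571 0.1517 0.0411]
scene tab 39 [0.5727 0.241  0.0565]
side hub 111 [0.5568 0.1517 0.0415]
side tab 65 [0.5728 0.2487 0.0578]
```

The hub stands at 42 mm, so the wheel is seated. Next is the latch.

```bash
python3 -m pendant '[[[0,0,0.024,0,0,0,0],[0,0,0.024,0,0,0,0],[0,0,0.023,0,0,0,0],[0,0,0,0,0,0,0],[0,0,0,0,0,0,0]]]';python3 -m pendant '[[[-0.004,0,0,0,0,0,0],[-0.004,0,0,0,0,0,0],[-0.004,0,0,0,0,0,0],[-0.004,0,0,0,0,0,0],[-0.004,0,0,0,0,0,0],[-0.004,0,0,0,0,0,0],[-0.004,0,0,0,0,0,0],[-0.004,0,0,0,0,0,0],[-0.004,0,0,0,0,0,0],[0,0,0,0,0,0,0],[0,0,0,0,0,0,0]]]'
```

```text
t: 15.45
tcp_pos: [0.5787, 0.2772, 0.0583]
tool_rot: [0.766, 0.642, -0.001, -0.0]
force: [-0.0, -0.2, -0.2]
finger_gap: 0.001
gripper_force: 0.0
t: 16.55
tcp_pos: [0.5739, 0.2495, 0.0584]
tool_rot: [0.766, 0.643, -0.0, 0.0]
force: [0.4, 1.0, 0.1]
finger_gap: 0.001
gripper_force: 0.2
```

```bash
python3 -m pendant '[[[-0.003,0,0,0,0,0,0],[-0.003,0,0,0,0,0,0],[0,0,0,0,0,0,0],[0,0,0,0,0,0,0]]]';python3 -m pendant '[[[-0.002,0,0,0,0,0,0],[-0.001,0,0,0,0,0,0],[0,0,0,0,0,0,0],[0,0,0,0,0,0,0]]]'
```

```text
t: 16.95
tcp_pos: [0.5734, 0.2466, 0.0585]
tool_rot: [0.766, 0.643, 0.001, -0.001]
force: [-0.1, 6.5, -0.7]
finger_gap: -0.004
gripper_force: 3.1
t: 17.35
tcp_pos: [0.5735, 0.2464, 0.0587]
tool_rot: [0.766, 0.642, 0.003, -0.001]
force: [0.2, 12.6, -0.9]
finger_gap: -0.0
gripper_force: 6.2
```

The tool has stopped against the end of travel (12 N). I back off, rise and check.

```bash
python3 -m pendant '[[[0.012,0,0,0,0,0,0],[0.02,0,0,0,0,0,0],[0,0,-0.04,0,0,0,0],[0,0,-0.05,0,0,0,0],[0,0,-0.05,0,0,0,0],[0,0,-0.05,0,0,0,0],[-0.04,0,0,0,0,0,0],[-0.04,0,0,0,0,0,0],[-0.04,0,0,0,0,0,0],[0,0,0,0,0,0,0],[0,0,0,0,0,0,0]]]'
python3 - <<'E'
from h import *
s=eyes.snapshot("wrist"); cv2.imwrite("pics/wrist5.png",s["pixels"][:,:,::-1]); P=cloud(s); r=np.hypot(P[...,0]-.5575,P[...,1]-.1525)
for nm,m in(("hub",(r<.018)&(P[...,2]>.03)&(P[...,2]<.07)),("post",(r>.03)&(r<.056)&(P[...,2]>.048)&(P[...,2]<.07)&(P[...,1]<.19)),("tab",(r>.06)&(r<.12)&(P[...,2]>.053)&(P[...,2]<.065))):
    q=P[m];c=cv2.minEnclosingCircle(q[:,:2].astype(np.float32))[0];print(nm,np.median(q,0).round(4),c,np.hypot(c[0]-.5575,c[1]-.1525))
E
```

```text
t: 18.45
tcp_pos: [0.5606, 0.1732, 0.2106]
tool_rot: [0.766, 0.642, -0.0, -0.0]
force: [0.1, 0.1, -0.7]
finger_gap: -0.003
gripper_force: 0.0
hub [0.5576 0.1528 0.0425] (0.5575476884841919, 0.15248934924602509) 4.88633818391143e-05
post [0.6015 0.1475 0.0559] (0.601563572883606, 0.1458442211151123) 0.044563413781187944
tab [0.5708 0.2316 0.0592] (0.5706506371498108, 0.23079127073287964) 0.07938804904023679
```

View pics/wrist5.png

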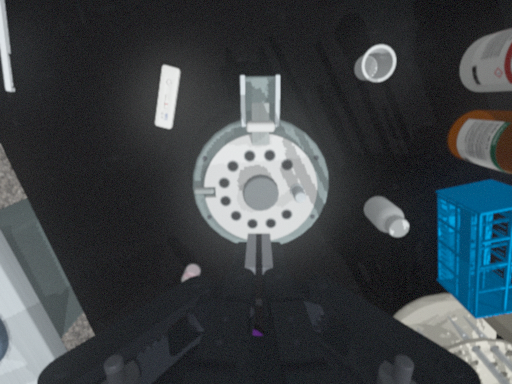

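The key is in the notch at (206,191), the hub is at 42 mm, and the tab at (262,127) is 79–80 mm from the axis, which is home. The robot touches nothing.

```bash
python3 -c "
from station import job; print(job.sign_off())"
```

```text
the job is handed in; nothing more can be done
None
```

I turned the wheel until the notch stood over the key, pressed it fully down, pushed the latch home over the rim, and handed the job in after about 18.5 s of robot time; the sign-off did not return a verdict.

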